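Lock a bench shaker's table with its ball-lock pin

ROBOT

A 6-joint arm with a two-finger parallel gripper is mounted at the origin on a cart in front of the work surface, level with it; the furniture and walls round the work are solid. World frame = base frame: x ahead of the robot, y to its left, z up, the work surface at z = 0. Lengths are in mm, angles in rad, forces in N, time in s.
With the tool pointing down it reaches from about 400 to 925 mm from the base axis. Payload 12.5 kg.
Tool frame: the origin (TCP) lies midway between the tips of the shut fingers; the grasp point (between the pads) lies 19 mm behind it (env.pinch_z is the z of the grasp point in the tool frame, in mm); z points along the fingers, y is the line along which they close (so a half turn about z gives the same grasp; the last joint's range is limited). The gripper opens to 95 mm and grips with 3 to 60 N. Pads are 20 mm wide; open, the fingers measure 119 mm over their backs; the gripper's body (75 mm by 180 mm) begins 59 mm behind the grasp point.
Start: joints at [-1.448, 0.491, 1.559, -0, 1.092, -0.106], TCP at [141.778, -608.725, 214.661] pointing down, gripper open.
Joint ranges: [-3.1, 3.1], [-0.84, 2.19], [0.05, 2.79], [-1.13, 4.28], [0.06, 2.93], [-2.69, 2.69]. Speed limits (rad/s): [2.22, 2.22, 2.79, 3.14, 3.14, 3.14].

INTERFACE

Orientations are given as [roll, pitch, yaw] about the fixed x, y, z axes, in that order (R = Rz(yaw) Ry(pitch) Rx(roll)).
In Python, from cell import env, eyes gives the robot as it stands.
- The arm moves only by the shell command python3 -m inch 'ROWS'. ROWS is JSON, a list of rows, each a list of 3 entries, a list of its own where there are three numbers: the shift along the tool's x, y, z in units of 60 mm (1.0 is 60 mm), then the turn about the tool's z in units of 5 degrees (1.0 is 5 degrees), then the closure, from -1 (fully open) to 1 (shut). In form: [[[tx, ty, tz], turn, claw], ...]. A call has exactly 10 rows; each row shifts and turns the commanded pose from where the row before left it, along the tool's axes as they then stand; what a row does not reach is not made up. A row lasts 1/8 s, in which the tool goes at most 62.5 mm and 10.7 degrees, less where a joint would pass 70% of its speed; a pose out of reach is approached as far as the arm can. A call is refused whole if a number of a shift passes 1 or a number of a turn 1, either way. A call with a gripper value outside its range is refused whole. The fingers move at their own pace and stop on an object; the grip force is fixed at half the most. Time passes only in rows, so rows that do not move let the fingers close, or fill a call up. It gives the time, the measured TCP pose, the force, the opening and the grip force at its end, in the units of the state.
- env.state(): the state, without advancing time (a new reading comes with each control period).
- eyes.read_camera(name): name is "scene" or "top" or "wrist"; returns a dict with "pixels" (384x512x3 uint8, red, green, blue), "fx", "fy", "cx", "cy" (pixels), "distortion" ([k1, k2, p1, p2, k3] as OpenCV has them; the pictures are not rectified), "extrinsics" (4x4, takes a point from world to camera coordinates). Camera axes: x right, y down, z forward; pixel columns grow to the right and rows downward; lengths in mm; the calibration is good to about 2 mm. A picture is of the moment at which its call begins. There is no depth.
- env.job_done(): hands the job in; it is judged then, once.
Trained networks look in a picture, given as the dict that the camera call returned (one of the last four; its "shot" number tells which), for a name from the list of things; names that differ only in an ending like _2 or _b are one class to them, and where a whole thing is asked for, a point or a joint stands for the part that bears it (a point fixed in the world has none). Each returns a list of dicts, best first, with "score" (0 to 1); they miss things now and then, are a little off and sometimes report something else, mostly with a low value. They report only what shows in the picture. A call takes as long as a camera call.
- eyes.boxes_of(name, picture): "centre" ([row, column] in pixels, amid what is visible of it).
- eyes.cut_out(name, picture): "mask" (384x512 bool, what is visible of it) and "centre" ([row, column] in pixels, amid what is visible of it).
- eyes.spot_point(name, picture): "centre" ([row, column] in pixels: a listed point, or the origin of a listed thing).
The state is a dict: "t": time; "joints": joint angles; "qvel": joint speeds; "tau": joint torques, N m; "eef_pos": TCP position; "tcp_rot": TCP orientation; "ft_force": force on the tool from outside, world axes, zero at the start; "moment": the same for the moment, N m; "opening": opening from 0.0 (shut) to 1.0 (fully open); "grip_force": force on a finger pad.
Only numpy, scipy, OpenCV 4.12 (cv2) and the standard library are available. Lean on these libraries where they do the work, as an engineer would, in place of code of your own. Each camera call takes 0.05 s, during which the arm holds its last target. There are 200 camera calls.

TASK

Lock the shaker's sliding table so that the cups on it can be handled safely: take the push-button ball-lock pin out of the pin block, start it in the bracket at the shaker's left side, and slide the table gently by its near clamp bar until the hole in its lock plate, hidden inside the bracket, lines up - find it by feel, without forcing the table against the pin. Then press the pin's button, push the pin gently but fully home with its shoulder down on the bracket's bush, and let go so that its balls spring out underneath. Once it has locked, take its handle and pull lightly upward to prove that it holds, then let go of it; leave the plain pin and the things lying around where they are.

Things in the scene. Friction and masses are not known exactly. Their poses are not given: they have to be found in the camera images.
- lock_pin: ball-lock pin, 0.15 kg, upright in a bore of the pin block, 50 mm of lift frees it. Origin: centre of the shoulder's underside; z up along the pin. Ribbed black handle, 28 mm diameter, z = +5 to +38 mm (grip here from above), steel button on top. Steel shank 16 mm diameter down to z = -84 mm, the last 4 mm tapering to 12.4 mm; two balls stand 3 mm out of it, z = -53 to -47 mm.
- pin_button (a joint): travel of the pin's push button: 0 = out, 0.008 m = fully pressed. Its spring takes 2 N at first and 6 N at the end, up to twice that while the balls bear on something. The two balls follow it: at 0 they stand out and cannot pass a bore, fully pressed they are flush.
- button_top (a point): centre of the button's top face (14 mm diameter), on the pin's axis, 52 mm above the pin's origin with the button out, 44 mm when fully pressed. Closed fingertips pressing straight down here first push the button in, then the pin down; in a bore the balls drag on its wall, so a pin let go half-way stays there.
- pin_ball_a: one of the pin's two locking balls; its origin is that of the pin while the ball is out
- pin_ball_b: the other locking ball; its origin is that of the pin while the ball is out
- lock_bracket: fixed C-shaped steel clevis on the shaker's left (+y) side: upper lug with guide bush, 24 mm thick in all, 12 mm gap in which the table's 10 mm lock plate slides, lower lug 9 mm; both bores 17.2 mm wide; 52 mm free below. Origin: on the bench under the shaker's centre; x axis = the direction in which the table slides; z up.
- bracket_hole (a point): centre of the mouth of the bore, in the top face of the guide bush on the upper lug, 97 mm above the bench; axes as the bracket's. Pin origin above this point: 59 mm while its nose rests on the lock plate, 53 mm when the nose has dropped into the plate's hole and the balls rest on the bush, 0 when fully home (the balls then spring out 2 mm below the lower lug).
- shaker_table: aluminium table, 220 x 170 mm, with two rubber clamp bars and two cups. Slides along its x with 2.5 N friction, stays where left. Its lock plate is bolted in slots, so the plate's 18.5 mm hole has no exact place on the table: it starts 6 to 40 mm short (-x) of the bore. A pin standing in the bracket drops into it as it passes and stops the table. Origin: under its centre at bench height.
- clamp_bar (a point): grip point on the table's near clamp bar, moving with the table: bar 16 mm in diameter, lying along the table's y, its centre line 122 mm above the bench (this point is on it, 20 mm right of the bar's middle). 25 mm or more is free on either side for fingers that close along x.
- plain_pin: plain dowel pin with a round knob, 28 mm in diameter, no button; in the block's other bore; not needed. Origin: under its shoulder, z up.
- pin_block: fixed aluminium parking block, 50 x 126 x 40 mm high, two 18 mm bores 72 mm apart along its y; which pin stands in which bore varies. Origin: under its centre.
- coverslips: small card box, 30 x 52 x 22 mm, lying on the bench, a bystander. Origin: under its centre.
- dish: petri dish, 62 mm in diameter, 14 mm high, on the bench, a bystander. Origin: under its centre.

How it is judged:
By the outcome, as a careful person would: the job done as asked, in the order asked, and still so for the second after the job is handed in, with the robot touching nothing.
It also fails if it takes over 72 s, if anything falls off the work surface, if the arm or the gripper's body presses on something with over 40 N, if the wrist force passes 120 N, or if a joint passes its speed limit or range.

## Working session

There is one attempt and no reset: what is moved stays moved. The work goes in short steps, Python scripts to look and compute and a shell command to move; the robot and the scene stay as the last step left them, time stands still between calls to the robot, and variables do not carry over. Pictures are saved under pics/ and viewed, at most 10 in all, crops included, and the job is handed in when it is done.

```bash
ls; mkdir -p pics; cat > h.py <<'E'
import numpy as np, cv2
from cell import env, eyes
def ray(p,rc):
    K=np.array([[p["fx"],0,p["cx"]],[0,p["fy"],p["cy"]],[0,0,1.]])
    u=cv2.undistortPoints(np.array([[[rc[1],rc[0]]]],float),K,np.array(p["distortion"],float))[0,0]
    E=np.array(p["extrinsics"]);R=E[:3,:3];t=E[:3,3]
    return -R.T@t, R.T@np.array([u[0],u[1],1.])
def atz(p,rc,z):
    c,d=ray(p,rc);return c+d*(z-c[2])/d[2]
def tri(obs):
    A=np.zeros((3,3));b=np.zeros(3);L=[]
    for p,rc in obs:
        c,d=ray(p,rc);d=d/np.linalg.norm(d);M=np.eye(3)-np.outer(d,d);A+=M;b+=M@c;L.append((c,M))
    x=np.linalg.solve(A,b);return x,[round(float(np.linalg.norm(M@(x-c))),1) for c,M in L]
def proj(p,X):
    K=np.array([[p["fx"],0,p["cx"]],[0,p["fy"],p["cy"]],[0,0,1.]]);E=np.array(p["extrinsics"])
    r,_=cv2.Rodrigues(E[:3,:3]);q,_=cv2.projectPoints(np.array(X,float).reshape(-1,1,3),r,E[:3,3],K,np.array(p["distortion"],float));return q[:,0,::-1]
def save(p,n): cv2.imwrite("pics/"+n,p["pixels"][:,:,::-1])
E
cat > a.py <<'E'
from h import *
np.set_printoptions(precision=1,suppress=True)
P={n:eyes.read_camera(n) for n in("scene","top")}
cv2.imwrite("pics/a.png",np.vstack([np.hstack([P["scene"]["pixels"],P["top"]["pixels"]])])[:,:,::-1][:, :1024])
im=cv2.imread("pics/a.png");cv2.imwrite("pics/a.png",cv2.resize(im,(800,300)))
save(P["top"],"top.png");save(P["scene"],"scene.png")
for n in["lock_pin","button_top","bracket_hole","clamp_bar","plain_pin","pin_block","shaker_table","lock_bracket","coverslips","dish"]:
    o=[]
    for c in P:
        r=eyes.spot_point(n,P[c]);print(n,c,[(np.round(q["centre"],1),round(q["score"],2)) for q in r[:3]])
        if r:o.append((P[c],r[0]["centre"]))
    if len(o)==2:print("   tri",*tri(o))
print(env.state(),env.pinch_z)
for c in P: print(c,ray(P[c],(192,256)))
E
python3 a.py
```

```text
pics
lock_pin scene [(array([248.7, 198.6]), 0.53)]
lock_pin top [(array([193.4, 178.9]), 0.52)]
   tri [478.3 271.  102.9] [0.9, 0.9]
button_top scene [(array([235.8, 197.3]), 0.55)]
button_top top [(array([194.6, 181.6]), 0.59), (array([189.6, 179.8]), 0.51), (array([196.2, 159.4]), 0.35)]
   tri [477.3 261.5 137.7] [6.2, 6.2]
bracket_hole scene [(array([212.8, 218.6]), 0.6)]
bracket_hole top [(array([166.4, 220.8]), 0.56)]
   tri [555.9 150.2  94. ] [4.5, 4.5]
clamp_bar scene [(array([199.5, 279.7]), 0.78)]
clamp_bar top [(array([197.1, 269.6]), 0.63)]
   tri [466.9   9.3 107.2] [3.9, 3.9]
plain_pin scene [(array([284.2, 178.6]), 0.59)]
plain_pin top [(array([195.2, 161.8]), 0.59)]
   tri [478.2 339.6  32.9] [0.5, 0.5]
pin_block scene [(array([284.1, 194.8]), 0.75)]
pin_block top [(array([197. , 177.3]), 0.91)]
   tri [475.1 298.7   0.5] [0.5, 0.5]
shaker_table scene [(array([222.1, 256.5]), 0.81)]
shaker_table top [(array([180.9, 261.4]), 0.72)]
   tri [527.7  33.3   3.3] [0.5, 0.5]
lock_bracket scene [(array([212.4, 220.4]), 0.31)]
lock_bracket top []
coverslips scene []
coverslips top [(array([223.7, 335.5]), 0.72)]
dish scene [(array([265.2, 280.9]), 0.66)]
dish top [(array([234.1, 240.3]), 0.79)]
   tri [363.2 101.2   0.5] [4.6, 4.6]
{'t': 1.1, 'joints': array([-1.4,  0.5,  1.6,  0. ,  1.1, -0.1]), 'qvel': array([-0., -0.,  0., -0.,  0.,  0.]), 'tau': array([ -0. , -61.2, -25.8,   0.1,   0. ,   0. ]), 'eef_pos': array([ 141.8, -608.7,  214.7]), 'tcp_rot': array([3.1, 0. , 0.2]), 'ft_force': array([ 0.2,  0.6, -0.1]), 'moment': array([ 0., -0.,  0.]), 'grip_force': 0.0, 'opening': 0.9974107897510321} -18.8
scene (array([-72.8, 604.3, 743.2]), array([ 0.6, -0.5, -0.6]))
top (array([ 408.6,   59.8, 1098.9]), array([ 0.1, -0. , -1. ]))
```

```bash
python3 - <<'E'
import cv2,numpy as np
a=cv2.imread("pics/scene.png")[150:320,120:360];b=cv2.imread("pics/top.png")[110:260,120:360]
a=cv2.resize(a,None,fx=1.76*1.9/1,fy=1.76*1.9/1)[:, :800] if 0 else cv2.resize(a,(800,566))
cv2.imwrite("pics/s1.png",a);cv2.imwrite("pics/t1.png",cv2.resize(b,(800,500)))
E
```

```text
(no output)
```

View pics/s1.png

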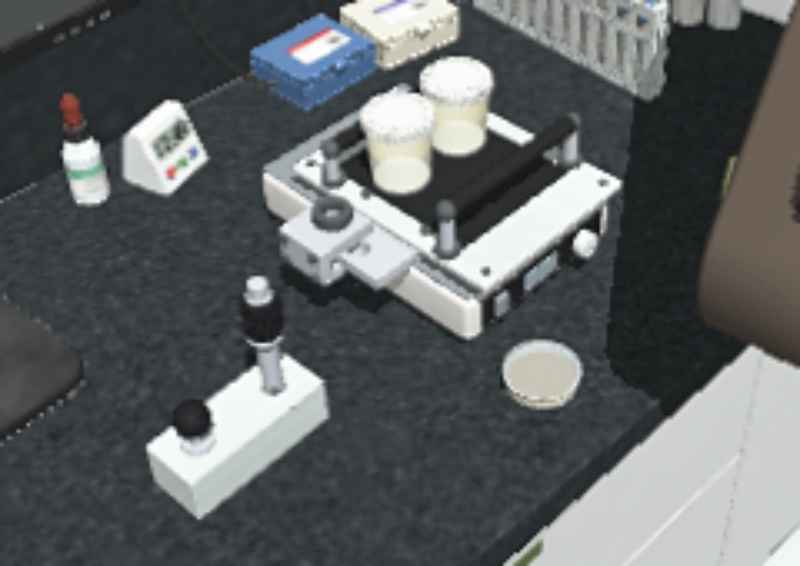

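View pics/t1.png

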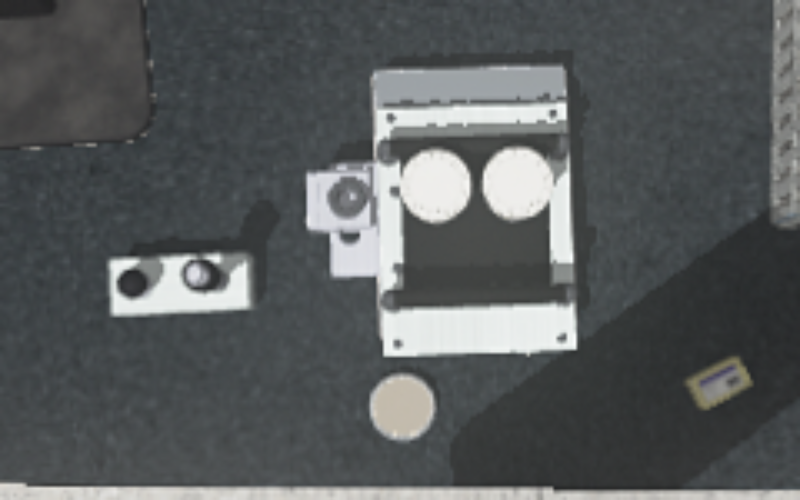

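```bash
cat >> h.py <<'E'
from scipy.spatial.transform import Rotation as Ro
def plan(wps):
    "wps: [(x,y,z,yawdeg,nrows)]; prints rows"
    s=env.state();p=np.array(s["eef_pos"],float);R=Ro.from_euler("xyz",s["tcp_rot"]).as_matrix()
    for x,y,z,yd,n in wps:
        T=np.array([x,y,z],float);y0=np.degrees(np.arctan2(R[1,0],R[0,0]));dy=(yd-y0)/n;st=(T-p)/n
        for i in range(n):
            d=R.T@(T-p)/(n-i)/60; d=np.round(d,2);t=round(-dy/5,2);print([[float(v) for v in d],t],end=",\n")
            p=p+R@d*60;R=R@Ro.from_euler("z",t*5,degrees=True).as_matrix()
        print("->",np.round(p,1),np.degrees(np.arctan2(R[1,0],R[0,0])))
E
python3 - <<'E'
from h import *
print(env.state()["tcp_rot"])
plan([(330,-420,330,40,5),(480,-180,330,62,5),(480,100,330,80,5),(450,240,300,90,5)])
E
```

```text
[3.14150045e+00 9.39892913e-06 2.28777539e-01]
[[0.75, -0.47, -0.38], np.float64(-1.08)],
[[0.8, -0.4, -0.39], np.float64(-1.08)],
[[0.83, -0.32, -0.38], np.float64(-1.08)],
[[0.85, -0.24, -0.39], np.float64(-1.08)],
[[0.88, -0.16, -0.38], np.float64(-1.08)],
-> [ 330.2 -419.8  329.9] 40.107987320052715
[[0.9, -0.29, -0.0], np.float64(-0.88)],
[[0.92, -0.22, -0.0], np.float64(-0.88)],
[[0.93, -0.15, -0.0], np.float64(-0.88)],
[[0.94, -0.08, -0.0], np.float64(-0.88)],
[[0.94, -0.0, -0.0], np.float64(-0.88)],
-> [ 480.3 -179.9  329.8] 62.10798731625939
[[0.82, -0.44, -0.0], np.float64(-0.72)],
[[0.85, -0.38, -0.0], np.float64(-0.72)],
[[0.87, -0.33, -0.0], np.float64(-0.72)],
[[0.89, -0.28, -0.0], np.float64(-0.72)],
[[0.91, -0.21, -0.0], np.float64(-0.72)],
-> [480.2  99.7 329.8] 80.10798736269602
[[0.44, -0.18, 0.1], np.float64(-0.4)],
[[0.45, -0.16, 0.1], np.float64(-0.4)],
[[0.46, -0.15, 0.1], np.float64(-0.4)],
[[0.46, -0.13, 0.1], np.float64(-0.4)],
[[0.46, -0.12, 0.1], np.float64(-0.4)],
-> [450.  239.8 299.8] 90.10798740162006
```

```bash
python3 -m inch '[[[0.75,-0.47,-0.38],-1,-1],[[0.8,-0.4,-0.39],-1,-1],[[0.83,-0.32,-0.38],-1,-1],[[0.85,-0.24,-0.39],-1,-1],[[0.88,-0.16,-0.38],-1,-1],[[0.9,-0.29,0],-0.9,-1],[[0.92,-0.22,0],-0.9,-1],[[0.93,-0.15,0],-0.9,-1],[[0.94,-0.08,0],-0.9,-1],[[0.94,0,0],-0.9,-1]]'; python3 - <<'E'
from h import *
plan([(480,100,330,80,5),(450,240,300,90,5)])
E
```

```text
t: 2.35
eef_pos: [491.1, -185.7, 330.1]
tcp_rot: [3.141, 0.0, 1.06]
ft_force: [0.5, -1.7, 0.4]
opening: 0.998
grip_force: 0.0
[[0.81, -0.5, -0.0], np.float64(-0.77)],
[[0.85, -0.44, -0.0], np.float64(-0.77)],
[[0.87, -0.38, -0.0], np.float64(-0.77)],
[[0.9, -0.33, -0.0], np.float64(-0.77)],
[[0.91, -0.26, -0.0], np.float64(-0.77)],
-> [480.2  99.9 330. ] 80.00160439727614
[[0.44, -0.18, 0.1], np.float64(-0.4)],
[[0.45, -0.16, 0.1], np.float64(-0.4)],
[[0.45, -0.15, 0.1], np.float64(-0.4)],
[[0.46, -0.13, 0.1], np.float64(-0.4)],
[[0.47, -0.12, 0.1], np.float64(-0.4)],
-> [450.2 240.1 299.9] 90.00160378085359
```

```bash
python3 -m inch '[[[0.81,-0.5,0],-0.77,-1],[[0.85,-0.44,0],-0.77,-1],[[0.87,-0.38,0],-0.77,-1],[[0.9,-0.33,0],-0.77,-1],[[0.91,-0.26,0],-0.77,-1],[[0.44,-0.18,0.1],-0.4,-1],[[0.45,-0.16,0.1],-0.4,-1],[[0.45,-0.15,0.1],-0.4,-1],[[0.46,-0.13,0.1],-0.4,-1],[[0.47,-0.12,0.1],-0.4,-1]]'; cat > b.py <<'E'
from h import *
import sys
np.set_printoptions(precision=1,suppress=True)
p=eyes.read_camera("wrist");save(p,sys.argv[1]);print(env.state()["eef_pos"],ray(p,(192,256)))
Z=dict(lock_pin=93,button_top=145,bracket_hole=97,clamp_bar=122,plain_pin=40,pin_block=0,shaker_table=0,lock_bracket=0)
for n in Z:
    for q in eyes.spot_point(n,p)[:2]: print(n,np.round(q["centre"],1),round(q["score"],2),atz(p,q["centre"],Z[n]))
E
python3 b.py w1.png
```

```text
t: 3.6
eef_pos: [450.2, 239.5, 299.7]
tcp_rot: [3.141, -0.0, 1.569]
ft_force: [-0.5, -0.8, 0.1]
opening: 1.001
grip_force: 0.0
[449.4 241.6 299. ] (array([451.5, 324.6, 469.9]), array([ 0. , -0.3, -1. ]))
lock_pin [139.7 278.9] 0.56 [482.2 267.5  93. ]
button_top [146.7 285.1] 0.42 [484.4 268.2 145. ]
clamp_bar [337.9 265.8] 0.88 [469.    7.5 122. ]
plain_pin [ 73.5 273.3] 0.85 [477.5 343.3  40. ]
pin_block [106.1 271. ] 0.95 [477.5 301.1   0. ]
shaker_table [272.6 301.5] 0.57 [533.   31.7   0. ]
```

View pics/w1.png

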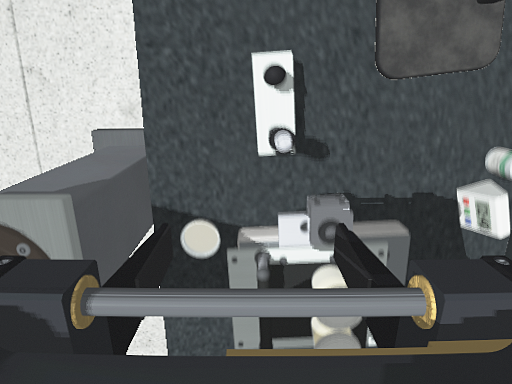

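```bash
python3 - <<'E'
import cv2,numpy as np
w=cv2.imread("pics/w1.png");t=cv2.imread("pics/top.png")
def c(im,r,k,n=64,m=80):return cv2.resize(im[r:r+n,k:k+m],(400,320),interpolation=cv2.INTER_CUBIC)
s=cv2.imread("pics/scene.png")
cv2.imwrite("pics/c1.png",np.vstack([np.hstack([c(w,110,240),c(w,185,285)]),np.hstack([c(t,165,140),c(t,140,190)])])[:600])
E
```

```text
(no output)
```

View pics/c1.png

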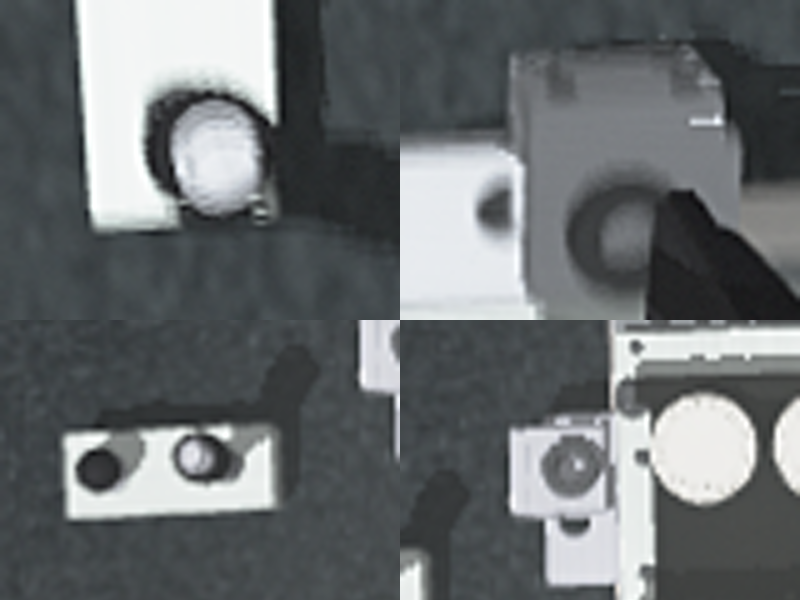

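```bash
cat > c.py <<'E'
from h import *
np.set_printoptions(precision=1,suppress=True)
W=eyes.read_camera("wrist");T=eyes.read_camera("top");S=eyes.read_camera("scene")
print("button",tri([(W,(143,283.4)),(T,(192,179.5))]),atz(W,(143,283.4),145),atz(T,(192,179.5),145))
print("bush",tri([(W,(232.4,331.4)),(T,(168.6,224.4))]),atz(W,(232.4,331.4),97),atz(T,(168.6,224.4),97))
def mask(p,n,v=None):
    r=eyes.cut_out(n,p);return r[0]["mask"] if r else None
for n,p in(("W",W),("T",T)):
    m=(p["pixels"].min(2)>150).astype(np.uint8)
    mm=mask(p,"pin_block").astype(np.uint8)
    r=cv2.minAreaRect(np.argwhere(mm)[:,::-1].astype(np.float32));b=cv2.boxPoints(r)
    q=np.array([atz(p,(y,x),40) for x,y in b]);print(n,"block40",q,q.mean(0))
    for k in("lock_pin","plain_pin"):
        a=mask(p,k)
        if a is not None: print(k,np.argwhere(a).min(0),np.argwhere(a).max(0))
# plate hole edge at z=72 and table edges
print("plate hole near edge",atz(T,(180.4+ (535-522)/5,224.8),72))
for k in("shaker_table","lock_bracket"):
    mm=mask(T,k)
    if mm is not None:
        r=cv2.minAreaRect(np.argwhere(mm)[:,::-1].astype(np.float32));q=np.array([atz(T,(y,x),97) for x,y in cv2.boxPoints(r)]);print(k,r,q)
E
python3 c.py
```

```text
button (array([483.6, 266.4, 121.1]), [2.0, 2.0]) [483.3 270.3 145. ] [479.8 261.2 145. ]
bush (array([554.3, 143.5,  86.6]), [0.5, 0.5]) [552.  148.5  97. ] [552.3 142.6  97. ]
W block40 [[449.5 363.9  40. ]
 [501.7 367.   40. ]
 [514.5 239.6  40. ]
 [457.7 236.   40. ]] [480.8 301.7  40. ]
lock_pin [221 181] [259 220]
plain_pin [ 64 263] [ 87 285]
T block40 [[506.1 266.9  40. ]
 [506.4 233.2  40. ]
 [454.5 232.2  40. ]
 [454.2 265.8  40. ]] [480.3 249.5  40. ]
plate hole near edge [512.9 142.9  72. ]
shaker_table ((254.95892333984375, 178.89041137695312), (74.24539184570312, 72.76492309570312), 87.87889862060547) [[627.  164.6  97. ]
 [636.7 -47.6  97. ]
 [420.5 -55.2  97. ]
 [411.4 153.4  97. ]]
lock_bracket ((220.5, 170.5), (17.0, 19.0), 90.0) [[571.3 181.7  97. ]
 [571.7 126.6  97. ]
 [522.1 126.   97. ]
 [521.7 180.9  97. ]]
```

```bash
python3 -m inch '[[[0.09,0.12,0.4],0,-1],[[0.09,0.12,0.4],0,-1],[[0.09,0.12,0.4],0,-1],[[0.09,0.11,0.45],0,-1],[[0,0,0],0,-1],[[0,0,0],0,-1],[[0,0,0],0,-1],[[0,0,0],0,-1],[[0,0,0],0,-1],[[0,0,0],0,-1]]'; python3 b.py w2.png; python3 - <<'E'
import cv2
w=cv2.imread("pics/w2.png");cv2.imwrite("pics/w2c.png",cv2.resize(w[0:240,120:440],(800,600),interpolation=cv2.INTER_CUBIC))
E
```

```text
t: 5.85
eef_pos: [478.7, 260.1, 200.9]
tcp_rot: [3.141, 0.0, 1.568]
ft_force: [-0.6, -0.2, -0.9]
opening: 0.998
grip_force: 0.0
[478.7 260.1 200.9] (array([480.2, 345.2, 371.2]), array([ 0. , -0.3, -1. ]))
lock_pin [178. 259.] 0.95 [485.7 268.7  93. ]
button_top [194.2 259.6] 0.63 [485.2 270.6 145. ]
bracket_hole [295.4 324.6] 0.82 [552.  147.9  97. ]
clamp_bar [129.4 253.3] 0.45 [480.6 315.3 122. ]
plain_pin [ 94.2 251.2] 0.84 [478.6 340.1  40. ]
pin_block [125.2 255.5] 0.63 [483.3 305.5   0. ]
shaker_table [322.9 288.3] 0.82 [529.6  32.9  -0. ]
```

View pics/w2c.png

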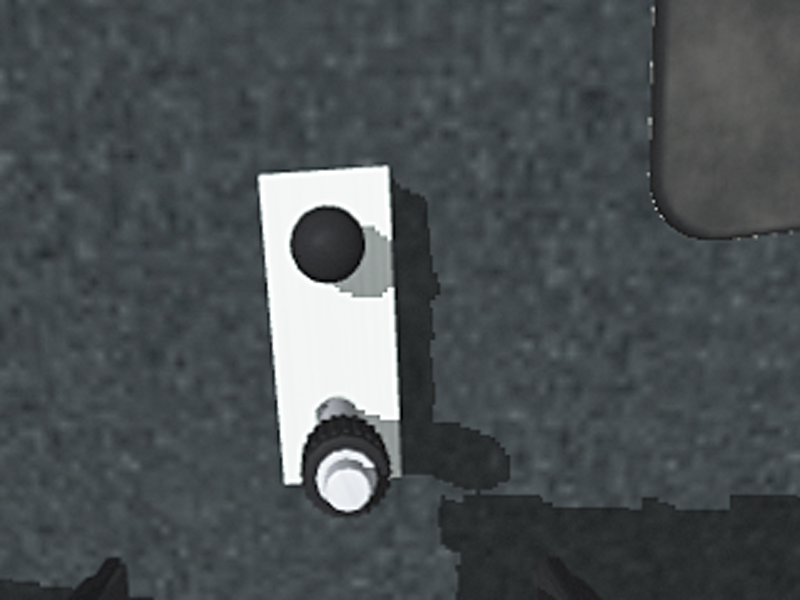

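```bash
python3 - <<'E'
from h import *
np.set_printoptions(precision=1,suppress=True)
W=eyes.read_camera("wrist");T=eyes.read_camera("top");S=eyes.read_camera("scene")
q=np.array([atz(W,rc,40) for rc in((70,223.2),(66.4,274.8),(190,280.4),(194.4,234))]);print(q,q.mean(0),np.linalg.norm(q-np.roll(q,1,0),axis=1))
for z in(137,145,150):print(z,atz(W,(194.8,258.4),z),atz(T,(192,179.5),z))
print("dowel",atz(W,(97.6,251),62))
# top block corners from c1 crop (x5, origin col140,row165, y offset 320)
q=np.array([atz(T,(165+(y-320)/5,140+x/5),40) for x,y in((63,430),(274,427),(279,508),(67,521))]);print(q,q.mean(0),np.linalg.norm(q-np.roll(q,1,0),axis=1))
for n in("button_top","bracket_hole","lock_pin","clamp_bar"):
  for c,p in(("S",S),("T",T)):
    for k in eyes.spot_point(n,p)[:2]:print(n,c,k["centre"],round(k["score"],2),atz(p,k["centre"],dict(button_top=145,bracket_hole=97,lock_pin=93,clamp_bar=122)[n]))
E
```

```text
[[451.5 362.9  40. ]
 [501.5 366.1  40. ]
 [509.8 240.7  40. ]
 [459.7 235.8  40. ]] [480.6 301.4  40. ] [127.3  50.1 125.7  50.4]
137 [484.4 267.5 137. ] [480.4 262.9 137. ]
145 [484.3 270.2 145. ] [479.8 261.2 145. ]
150 [484.2 271.8 150. ] [479.4 260.1 150. ]
dowel [478.5 337.4  62. ]
[[502.4 366.5  40. ]
 [505.1 236.9  40. ]
 [455.7 232.9  40. ]
 [446.7 362.4  40. ]] [477.5 299.7  40. ] [ 55.8 129.6  49.6 129.8]
button_top S [237.0, 195.9] 0.45 [475.  274.1 145. ]
bracket_hole S [212.2, 218.8] 0.62 [550.6 147.7  97. ]
bracket_hole T [167.1, 223.4] 0.74 [556.6 145.5  97. ]
lock_pin S [247.8, 198.2] 0.91 [489.1 264.2  93. ]
clamp_bar S [197.7, 277.9] 0.7 [460.   18.4 122. ]
clamp_bar T [195.4, 271.2] 0.57 [473.8   8.1 122. ]
```

```bash
python3 -m inch '[[[0.04,0.04,0.4],0,-1],[[0.04,0.04,0.4],0,-1],[[0,0,0.4],0,-1],[[0,0,0.4],0,-1],[[0,0,0.41],0,-1],[[0,0,0],0,-1],[[0,0,0],0,-0.4],[[0,0,0],0,1],[[0,0,0],0,1],[[0,0,0],0,1]]'; python3 -c "
from h import *
save(eyes.read_camera('scene'),'s2.png');s=env.state();print(s['opening'],s['moment'])
w=cv2.imread('pics/s2.png')[190:310,130:290];cv2.imwrite('pics/s2c.png',cv2.resize(w,(800,600)))"
```

```text
t: 8.1
eef_pos: [483.6, 264.9, 80.6]
tcp_rot: [3.141, -0.0, 1.568]
ft_force: [-0.2, 0.6, -0.6]
opening: 0.637
grip_force: 0.0
0.5971441863740723 [-0.07697849 -0.11007823 -0.02753625]
```

View pics/s2c.png

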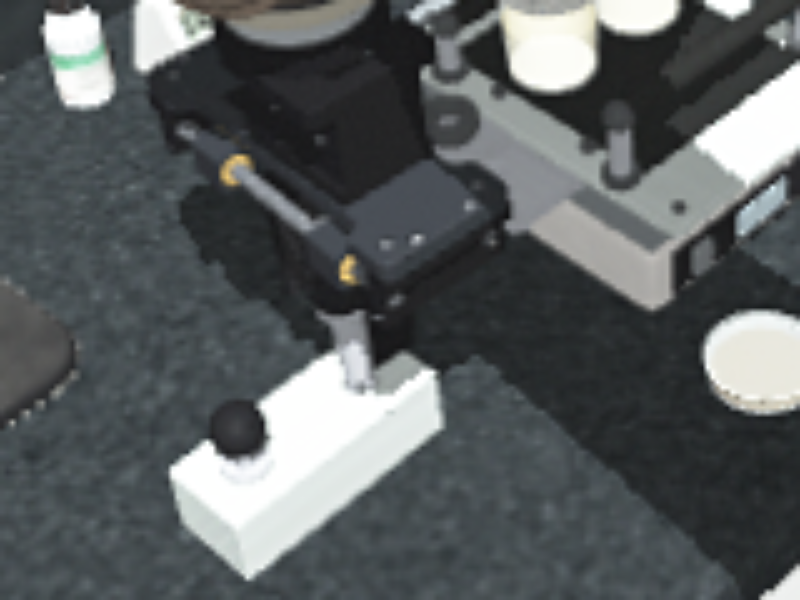

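```bash
python3 -m inch '[[[0,0,0],0,1],[[0,0,0],0,1],[[0,0,0],0,1],[[0,0,0],0,1],[[0,0,0],0,1],[[0,0,-0.15],0,1],[[0,0,-0.15],0,1],[[0,0,-0.15],0,1],[[0,0,-0.15],0,1],[[0,0,0],0,1]]'; python3 -c "
from h import *
s=env.state();print(s['ft_force'],s['moment'])"
```

```text
t: 9.4
eef_pos: [483.9, 265.0, 117.1]
tcp_rot: [3.14, -0.0, 1.568]
ft_force: [-0.0, 1.2, -2.1]
opening: 0.29
grip_force: 30.0
[-0.01718799  1.2122596  -2.13130041] [-0.04065811 -0.08533923  0.03270272]
```

```bash
python3 -m inch '[[[0,0,-0.58],0,1],[[0,0,-0.58],0,1],[[-0.2,0.1,-0.56],0,1],[[-0.4,0.23,0],0,1],[[-0.45,0.25,0],0,1],[[-0.45,0.25,0],0,1],[[-0.3,0.2,0],0,1],[[-0.16,0.1,0],0,1],[[0,0,0],0,1],[[0,0,0],0,1]]'; cat > d.py <<'E'
from h import *
import sys
np.set_printoptions(precision=1,suppress=True)
s=env.state();print(s["eef_pos"],s["ft_force"],s["moment"],s["opening"])
P={c:eyes.read_camera(c) for c in("scene","top","wrist")}
for c,p in P.items():
    save(p,sys.argv[1]+c+".png")
    for n,z in(("bracket_hole",97),("lock_pin",s["eef_pos"][2]-5.6),("button_top",s["eef_pos"][2]+46)):
        for k in eyes.spot_point(n,p)[:1]:print(n,c,np.round(k["centre"],1),round(k["score"],2),atz(p,k["centre"],z))
E
python3 d.py e1; python3 - <<'E'
import cv2,numpy as np
w=cv2.imread("pics/e1wrist.png");s=cv2.imread("pics/e1scene.png")
cv2.imwrite("pics/e1.png",np.hstack([cv2.resize(w,(400,300)),cv2.resize(s[130:250,150:310],(400,300),interpolation=cv2.INTER_CUBIC)]))
E
```

```text
t: 10.65
eef_pos: [550.7, 147.7, 219.4]
tcp_rot: [-3.141, -0.0, 1.569]
ft_force: [0.4, 0.1, -2.7]
opening: 0.289
grip_force: 30.0
[550.7 147.7 219.4] [ 0.4  0.1 -2.7] [-0.1 -0.1  0. ] 0.2893851431690406
bracket_hole scene [214.2 218.1] 0.94 [545.8 154.2  97. ]
lock_pin scene [166.1 211.4] 0.49 [589.8 127.  213.8]
button_top top [194.8 157.6] 0.22 [463.7 288.5 265.4]
bracket_hole wrist [187.9 251.5] 0.8 [550.8 142.7  97. ]
lock_pin wrist [245.5 251.4] 0.75 [551.2 142.1 213.8]
button_top wrist [304.5 254.1] 0.7 [552.7 138.7 265.4]
```

View pics/e1.png

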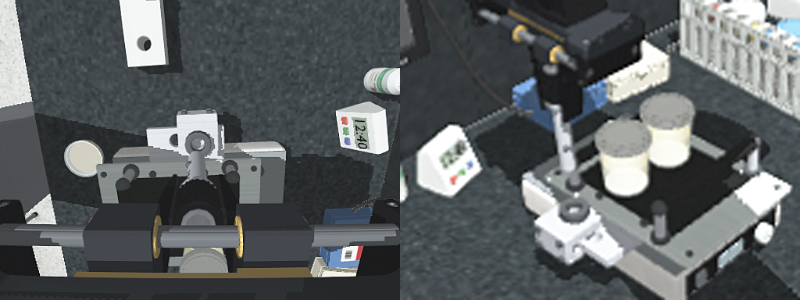

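```bash
python3 -m inch '[[[0,0,0.1],0,1],[[0,0,0.1],0,1],[[0,0,0.1],0,1],[[0,0,0.1],0,1],[[0,0,0],0,1],[[0,0,0],0,1],[[0,0,0],0,1],[[0,0,0],0,1],[[0,0,0],0,1],[[0,0,0],0,1]]'; python3 d.py e2; python3 - <<'E'
import cv2,numpy as np
w=cv2.imread("pics/e2wrist.png");s=cv2.imread("pics/e2scene.png")
f=lambda i,r,c:cv2.resize(i[r:r+75,c:c+50],(400,600),interpolation=cv2.INTER_CUBIC)
cv2.imwrite("pics/e2.png",np.hstack([f(w,160,228),f(s,160,195)]))
E
```

```text
t: 12.5
eef_pos: [551.0, 147.1, 195.4]
tcp_rot: [3.142, 0.0, 1.568]
ft_force: [0.2, -0.4, -2.4]
opening: 0.292
grip_force: 30.0
[551.  147.1 195.4] [ 0.2 -0.4 -2.4] [ 0.  -0.1 -0. ] 0.29179654612614725
bracket_hole scene [211.7 217.8] 0.55 [554.1 148.2  97. ]
lock_pin scene [179.3 212.3] 0.48 [571.2 142.1 189.8]
button_top scene [284.9 193.8] 0.33 [297.5 400.3 241.4]
bracket_hole wrist [193.1 250.7] 0.7 [550.6 144.6  97. ]
lock_pin wrist [247.8 254. ] 0.83 [553.2 139.9 189.8]
```

View pics/e2.png

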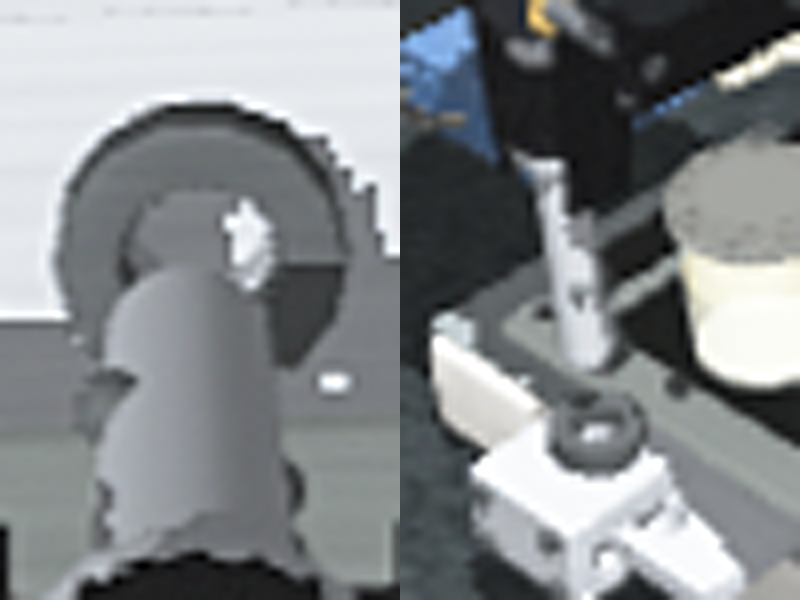

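```bash
python3 - <<'E'
from h import *
np.set_printoptions(precision=1,suppress=True)
W=eyes.read_camera("wrist");S=eyes.read_camera("scene")
print("tri nose",tri([(W,(200.5,251.4)),(S,(204.4,219.1))]),"tri hole",tri([(W,(192.75,253)),(S,(214,220))]))
for z in(103,105,107):print(z,"nose",atz(W,(200.5,251.4),z),atz(S,(204.4,219.1),z))
print("hole",atz(W,(192.75,253),97),atz(S,(214,220),97))
print("model nose at tcp",proj(W,[[551,147.1,105]]),proj(S,[[551,147.1,105]]),"hole at tcp",proj(W,[[551,147.1,97]]),proj(S,[[551,147.1,97]]),W["fx"],S["fx"])
E
```

```text
tri nose (array([550.9, 145.1, 121. ]), [1.1, 1.1]) tri hole (array([552.8, 142.1,  86.4]), [0.6, 0.6])
103 nose [551.2 139.9 103. ] [569.  130.6 103. ]
105 nose [551.2 140.6 105. ] [567.  132.1 105. ]
107 nose [551.2 141.3 107. ] [565.  133.6 107. ]
hole [552.6 144.9  97. ] [542.8 150.2  97. ]
model nose at tcp [[193.2 251.1]] [[209.7 218.6]] hole at tcp [[190.4 251.2]] [[212.  218.9]] 322.0124255479367 381.9879654690362
```

```bash
python3 -m inch '[[[-0.035,0.025,0.05],0,1],[[0,0,0.05],0,1],[[0,0,0.05],0,1],[[0,0,0.05],0,1],[[0,0,0.05],0,1],[[0,0,0],0,1],[[0,0,0],0,1],[[0,0,0],0,1],[[0,0,0],0,1],[[0,0,0],0,1]]'; python3 d.py e3; python3 - <<'E'
import cv2,numpy as np
w=cv2.imread("pics/e3wrist.png");s=cv2.imread("pics/e3scene.png")
f=lambda i,r,c:cv2.resize(i[r:r+75,c:c+50],(400,600),interpolation=cv2.INTER_CUBIC)
cv2.imwrite("pics/e3.png",np.hstack([f(w,160,228),f(s,160,195)]))
E
```

```text
t: 14.45
eef_pos: [552.5, 145.0, 180.4]
tcp_rot: [3.141, 0.0, 1.568]
ft_force: [0.0, 0.6, -2.8]
opening: 0.291
grip_force: 30.0
[552.5 145.  180.4] [ 0.   0.6 -2.8] [ 0.  -0.1 -0. ] 0.29124810401575535
bracket_hole scene [213.3 218.2] 0.66 [548.4 151.7  97. ]
lock_pin scene [182. 215.] 0.58 [574.3 132.4 174.8]
lock_pin wrist [246.9 251.5] 0.82 [553.1 138.4 174.8]
button_top wrist [304.9 255.5] 0.64 [555.2 135.7 226.4]
```

View pics/e3.png

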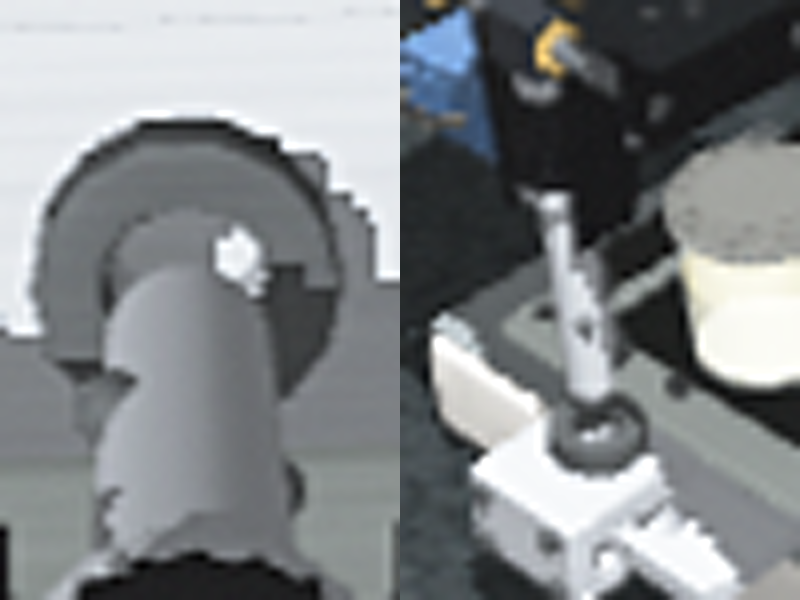

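```bash
python3 -m inch '[[[0,0,0.07],0,1],[[0,0,0.07],0,1],[[0,0,0.07],0,1],[[0,0,0.07],0,1],[[0,0,0.05],0,1],[[0,0,0.05],0,1],[[0,0,0.04],0,1],[[0,0,0],0,1],[[0,0,0],0,1],[[0,0,0],0,1]]'; python3 d.py e4 | head -1
```

```text
t: 16.3
eef_pos: [552.6, 145.0, 155.3]
tcp_rot: [3.141, 0.0, 1.568]
ft_force: [0.1, 0.0, -2.9]
opening: 0.291
grip_force: 30.0
[552.6 145.  155.3] [ 0.1  0.  -2.9] [-0.1 -0.  -0. ] 0.2914059251540018
```

```bash
python3 -m inch '[[[0,0,0.05],0,1],[[0,0,0.05],0,1],[[0,0,0.04],0,1],[[0,0,0.02],0,1],[[0,0,0.02],0,1],[[0,0,0],0,1],[[0,0,0],0,1],[[0,0,0],0,1],[[0,0,0],0,1],[[0,0,0],0,1]]'
```

```text
t: 18.15
eef_pos: [552.5, 145.0, 144.4]
tcp_rot: [-3.142, 0.0, 1.568]
ft_force: [0.4, -1.4, -1.7]
opening: 0.291
grip_force: 30.0
```

```bash
python3 -m inch '[[[0,0,0.02],0,1],[[0,0,0],0,1],[[0,0,0],0,-0.2],[[0,0,0],0,-0.2],[[0,0,0],0,-0.2],[[0,0,0],0,-0.2],[[0,0,-0.3],0,-0.2],[[0,0,-0.45],0,-0.2],[[0,0,-0.45],0,-0.2],[[0,0,-0.45],0,-0.2]]'; python3 - <<'E'
from h import *
np.set_printoptions(precision=1,suppress=True)
p=eyes.read_camera("scene");save(p,"f1s.png");q=eyes.read_camera("top");w=eyes.read_camera("wrist");save(w,"f1w.png")
for c in(p,q,w):
    for k in eyes.spot_point("clamp_bar",c)[:2]:print(k["centre"],k["score"],atz(c,k["centre"],122))
    for k in eyes.spot_point("shaker_table",c)[:1]:print("table",k["centre"],k["score"],atz(c,k["centre"],0))
f=lambda i:cv2.resize(i,(400,300))
cv2.imwrite("pics/f1.png",np.hstack([f(w["pixels"][:,:,::-1]),cv2.resize(p["pixels"][130:250,180:340,::-1],(400,300))]))
E
```

```text
t: 19.4
eef_pos: [552.5, 145.0, 243.1]
tcp_rot: [3.141, 0.0, 1.568]
ft_force: [0.3, 0.3, 0.2]
opening: 0.603
grip_force: 0.0
[197.6, 281.5] 0.59 [453.5  11.5 122. ]
table [221.9, 255.7] 0.82 [533.1  32.1   0. ]
[194.7, 271.0] 0.85 [475.7   8.7 122. ]
table [181.6, 263.1] 0.91 [525.5  27.5   0. ]
table [236.2, 233.0] 0.82 [527.8  31.    0. ]
```

View pics/f1.png

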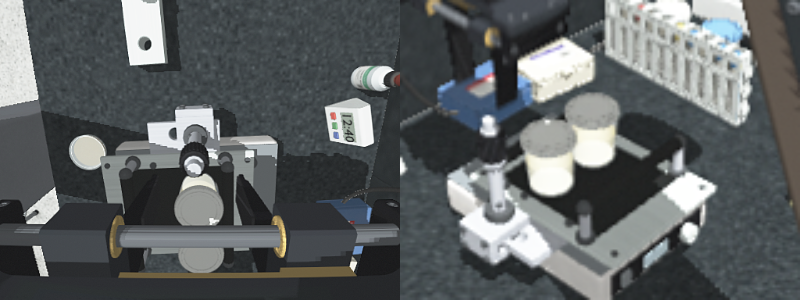

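```bash
python3 - <<'E'
from h import *
np.set_printoptions(precision=1,suppress=True)
T=eyes.read_camera("top");S=eyes.read_camera("scene")
print(tri([(T,(165.8,250.8)),(S,(185.4,239))]),tri([(T,(164.9,275.4)),(S,(173,257))]))
# bush & known reference for calibration bias: hole true approx (552.5,145,97)
print(proj(T,[[552.5,145,97]]),"seen 168.6,224.4;",proj(S,[[552.5,145,97]]),"seen 214,220")
# bar ends/posts: top crop (388,298),(568,292) post tops
for x,y in((388,298),(568,292),(480,284)): print(atz(T,(110+y*.3,120+x*.3),122))
plan([(469,9,190,92.8,6)])
E
```

```text
(array([555.6,  66.8, 138.8]), [1.3, 1.3]) (array([557.3,  -1.7, 144.5]), [0.6, 0.6])
[[168.5 223.6]] seen 168.6,224.4; [[211.4 219.1]] seen 214,220
[461.9 105.7 122. ]
[468.  -45.9 122. ]
[474.2  28.3 122. ]
[[-0.38, -0.23, 0.14], np.float64(-0.1)],
[[-0.38, -0.23, 0.14], np.float64(-0.1)],
[[-0.37, -0.24, 0.15], np.float64(-0.1)],
[[-0.37, -0.24, 0.14], np.float64(-0.1)],
[[-0.37, -0.24, 0.15], np.float64(-0.1)],
[[-0.37, -0.25, 0.14], np.float64(-0.1)],
-> [469.2   8.9 190.2] 92.85823924028784
```

```bash
python3 -m inch '[[[-0.45,-0.28,0],-0.1,0.2],[[-0.45,-0.28,0],-0.1,0.2],[[-0.45,-0.28,0],-0.1,0.2],[[-0.45,-0.29,0],-0.1,0.2],[[-0.44,-0.29,0.2],-0.1,0.2],[[0,0,0.35],-0.1,0.2],[[0,0,0.35],0,0.2],[[0,0,0],0,0.2],[[0,0,0],0,0.2],[[0,0,0],0,0.2]]'; python3 - <<'E'
from h import *
np.set_printoptions(precision=1,suppress=True)
w=eyes.read_camera("wrist");t=eyes.read_camera("top");save(w,"g1w.png");s=env.state();print(s["eef_pos"],s["opening"])
for k in eyes.spot_point("clamp_bar",w)[:2]:print(k["centre"],k["score"],atz(w,k["centre"],122))
e=s["eef_pos"]
g=w["pixels"].min(2).astype(int)
for y in(25,35,45,55):
    a=proj(w,[[420,y,122]])[0];b=proj(w,[[520,y,122]])[0]
    n=51;print(y,[int(g[int(round(r)),int(round(c))]) if 0<=r<384 and 0<=c<512 else -1 for r,c in np.linspace(a,b,n)])
w2=w["pixels"][:,:,::-1].copy()
for y in (9,30,50):
    for r,c in proj(w,[[469,y,122]]): cv2.circle(w2,(int(c),int(r)),2,(0,0,255),-1)
cv2.imwrite("pics/g1.png",w2)
E
```

```text
t: 21.2
eef_pos: [469.7, 9.4, 188.9]
tcp_rot: [3.14, 0.0, 1.621]
ft_force: [-0.0, 0.3, 0.4]
opening: 0.399
grip_force: 0.0
[469.6   9.4 188.8] 0.4013224189675486
[205.1, 249.6] 0.6 [468.8   7.1 122. ]
25 [40, 38, 36, 35, 136, 133, 134, 132, 134, 134, 132, 134, 133, 133, 133, 132, 133, 134, 134, 133, 50, 32, 32, 34, 31, 33, 28, 28, 33, 31, 33, 33, 34, 32, 31, 34, 33, 31, 31, 29, 32, 33, 35, 32, 31, 31, 34, 34, 33, 33, 33]
35 [38, 34, 32, 36, 131, 130, 130, 130, 130, 130, 130, 130, 129, 130, 130, 130, 133, 133, 133, 140, 25, 32, 31, 33, 32, 34, 32, 28, 31, 29, 33, 33, 34, 32, 32, 33, 34, 34, 34, 34, 31, 31, 34, 33, 32, 33, 34, 33, 31, 34, 29]
45 [40, 35, 34, 78, 133, 129, 132, 131, 126, 126, 127, 126, 127, 128, 127, 128, 129, 129, 129, 137, 27, 31, 32, 33, 35, 31, 31, 28, 31, 32, 32, 33, 34, 33, 33, 35, 36, 32, 34, 32, 32, 33, 32, 33, 34, 31, 33, 32, 35, 33, 30]
55 [40, 41, 35, 100, 130, 128, 129, 131, 129, 129, 129, 133, 133, 132, 134, 132, 133, 133, 134, 97, 29, 32, 32, 34, 34, 34, 33, 29, 33, 32, 33, 31, 34, 33, 33, 31, 29, 31, 34, 32, 34, 34, 34, 35, 33, 34, 33, 31, 32, 32, 31]
```

View pics/g1.png

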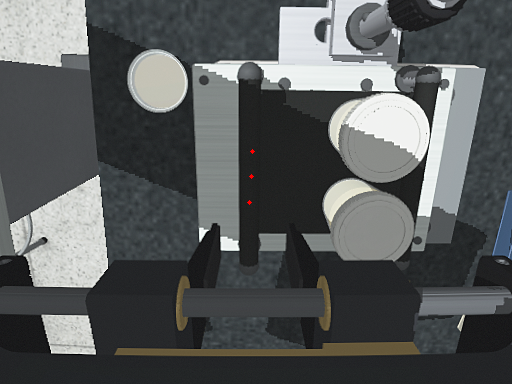

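```bash
python3 -m inch '[[[0,-0.02,0.25],0,0.2],[[0,0,0.3],0,0.2],[[0,0,0.3],0,0.2],[[0,0,0.25],0,0.2],[[0,0,0.13],0,0.2],[[0,0,0.1],0,0.2],[[0,0,0],0,1],[[0,0,0],0,1],[[0,0,0],0,1],[[0,0,0],0,1]]'; python3 -c "
from h import *
print(env.state()['ft_force'])"
```

```text
t: 22.6
eef_pos: [468.0, 9.2, 108.7]
tcp_rot: [-3.142, 0.0, 1.621]
ft_force: [-2.7, -0.0, 4.9]
opening: 0.161
grip_force: 30.0
[-2.72433987 -0.04946222  4.90460442]
```

```bash
python3 - <<'E'
from h import *
np.set_printoptions(precision=1,suppress=True)
W=eyes.read_camera("wrist");T=eyes.read_camera("top")
s=env.state();E=np.array(W["extrinsics"]);C=-E[:3,:3].T@E[:3,3]
# emulate w1 shot
R=Ro.from_euler("z",-(s["tcp_rot"][2]-1.569)).as_matrix()
E1=np.eye(4);E1[:3,:3]=E[:3,:3]@R.T;E1[:3,3]=-E1[:3,:3]@np.array([451.5,324.6,469.9]);W1=dict(W,extrinsics=E1)
w=cv2.imread("pics/w1.png").min(2)
print(w[226,294:318],atz(W1,(226,300.6),73),atz(W1,(232.4,331.4),97))
t=cv2.imread("pics/top.png").min(2);print(t[172:196,224],t[172:196,225])
t2=T["pixels"].min(2);print(t2[172:196,224],t2[172:196,225])
for r in(180,182,183,184):print(r,atz(T,(r,224.8),73))
E
```

```text
[231 231 231 231 235 219 145  86  71  72  74  75  96 166 239 183 108 114
 123 122 122 122 123 124] [515.5 148.7  73. ] [551.3 150.4  97. ]
[108 107 107 153 223 216 197 160  67  73  99 176 223 221 220 220 220 220
 221 225 210 112  69  73] [100 107 116 167 219 212 196 162  66  67  98 177 223 219 219 220 220 221
 221 225 207  91  69  75]
[ 98 108 107 158 227 220 202 164  62  67 136 221 225 224 224 224 225 225
 226 227 191  65  69  69] [ 94 107 117 172 223 217 202 165  60  58 133 220 224 224 225 224 224 225
 227 224 171  60  68  73]
180 [521.7 142.9  73. ]
182 [515.8 142.8  73. ]
183 [512.8 142.8  73. ]
184 [509.8 142.7  73. ]
```

```bash
python3 -m inch '[[[0,0.02,0],0,1],[[0,0.04,0],0,1],[[0,0.04,0],0,1],[[0,0.04,0],0,1],[[0,0.04,0],0,1],[[0,0.04,0],0,1],[[0,0.04,0],0,1],[[0,0.04,0],0,1],[[0,0.03,0],0,1],[[0,0,0],0,1]]'
```

```text
t: 23.95
eef_pos: [488.2, 10.1, 108.7]
tcp_rot: [3.141, 0.0, 1.621]
ft_force: [-1.7, -1.6, 4.1]
opening: 0.162
grip_force: 30.0
```

```bash
python3 -m inch '[[[0,0.01,0],0,1],[[0,0.01,0],0,1],[[0,0.01,0],0,1],[[0,0.01,0],0,1],[[0,0.01,0],0,1],[[0,0,0],0,1],[[0,0,0],0,1],[[0,0,0],0,1],[[0,0,0],0,1],[[0,0,0],0,1]]'
```

```text
t: 25.2
eef_pos: [491.0, 10.2, 108.7]
tcp_rot: [3.141, 0.0, 1.621]
ft_force: [-1.1, -1.9, 5.9]
opening: 0.16
grip_force: 30.0
```

```bash
python3 -m inch '[[[0,0.01,0],0,1],[[0,0.01,0],0,1],[[0,0.01,0],0,1],[[0,0.01,0],0,1],[[0,0,0],0,1],[[0,0,0],0,1],[[0,0,0],0,1],[[0,0,0],0,1],[[0,0,0],0,1],[[0,0,0],0,1]]'; python3 -c "
from h import *
t=eyes.read_camera('scene');
for k in eyes.spot_point('button_top',t)[:1]:print(k)
for k in eyes.boxes_of('lock_pin',t)[:1]:print(k)
m=t['pixels'].min(2);print(m[150:200,216]); save(t,'k1.png')"
```

```text
t: 26.45
eef_pos: [493.5, 10.3, 108.7]
tcp_rot: [3.141, 0.0, 1.621]
ft_force: [-1.7, -1.8, 5.4]
opening: 0.16
grip_force: 30.0
{'centre': [182.3, 214.2], 'score': 0.61}
{'centre': [192.9, 216.3], 'score': 0.52}
[ 47  46  45  43 142 139 122 122 120 110 137 242 255 255 255 255 255 172
 111 116 118  94  85  88  76  81  80  74 120 247 253 234 212 203 202 240
 162  66  41  53  48  45  44  41  38  34  30  21 229 183]
```

```bash
python3 -m inch '[[[0,0.01,0],0,1],[[0,0.01,0],0,1],[[0,0.01,0],0,1],[[0,0,0],0,1],[[0,0,0],0,1],[[0,0,0],0,1],[[0,0,0],0,1],[[0,0,0],0,1],[[0,0,0],0,1],[[0,0,0],0,1]]'; cat > k.py <<'E'
from h import *
t=eyes.read_camera('scene')["pixels"].min(2).astype(int)
for n in("f1s","k1"):print(cv2.imread(f"pics/{n}.png").min(2)[174:190,216])
print(t[174:190,216],env.state()["ft_force"])
E
python3 k.py
```

```text
t: 27.85
eef_pos: [495.3, 10.4, 108.7]
tcp_rot: [3.141, 0.0, 1.621]
ft_force: [-2.7, -3.7, 4.3]
opening: 0.158
grip_force: 30.0
[ 59  51 139 255 255 237 226 226 224 255 151  47  41  40  39  39]
[ 76  81  80  74 120 247 253 234 212 203 202 240 162  66  41  53]
[ 75  80  80  76 120 247 253 234 212 204 203 240 161  65  40  53] [-1.91179258 -1.46721659  5.84141335]
```

```bash
python3 -m inch '[[[0,0.01,0],0,1],[[0,0.01,0],0,1],[[0,0,0],0,1],[[0,0,0],0,1],[[0,0,0],0,1],[[0,0,0],0,1],[[0,0,0],0,1],[[0,0,0],0,1],[[0,0,0],0,1],[[0,0,0],0,1]]'; python3 k.py|tail -1; python3 - <<'E'
from h import *
S=eyes.read_camera("scene");T=eyes.read_camera("top")
print(proj(S,[[552.5,145,208],[552.5,145,202],[552.5,145,149]]))
for c in (S,T):
    for k in eyes.spot_point("shaker_table",c)[:1]:print(k["centre"],atz(c,k["centre"],0))
t2=T["pixels"].min(2);print(t2[172:200,224],t2[172:200,225])
E
```

```text
t: 29.15
eef_pos: [496.4, 10.5, 108.7]
tcp_rot: [3.141, 0.0, 1.621]
ft_force: [-2.1, -2.5, 6.2]
opening: 0.161
grip_force: 30.0
[ 75  80  79  74 153 243 250 251 225 210 208 234 155  64  36  31] [-2.14059478 -2.31338204  6.02908761]
[[176.80245999 215.53711658]
 [178.80073478 215.743323  ]
 [195.79949952 217.50529103]]
[214.8, 250.4] [567.12783315  20.85784421   0.        ]
[ 98 107 106 157 226 219 200 207 227 229 212  92  61  64  74  74  72  67
  64  69  72  73  68  68  67  66  66  70] [ 94 107 117 172 222 215 199 207 225 227 212  93  63  69  76  69  66  67
  67  67  66  65  68  71  73  72  68  71]
```

```bash
python3 -m inch '[[[0,-0.012,0],0,1],[[0,-0.012,0],0,1],[[0,0,0],0,1],[[0,0,0],0,0.2],[[0,0,0],0,0.2],[[0,0,0],0,0.2],[[0,0,-0.3],0,0.2],[[0,0,-0.6],0,0.2],[[0,0,-0.9],0,0.2],[[0,0,-0.7],0,1]]'; python3 k.py|tail -1;python3 - <<'E'
from h import *
plan([(552.5,145,262,92.8,5)])
E
```

```text
t: 30.65
eef_pos: [494.7, 10.7, 260.3]
tcp_rot: [3.141, 0.0, 1.621]
ft_force: [0.6, -0.1, -0.7]
opening: 0.345
grip_force: 0.0
[ 77  82  80  75 176 247 253 244 222 215 215 240 163  68  40  40] [-0.18713432 -0.69361588  4.48658995]
[[0.44, 0.21, 0.01], np.float64(0.0)],
[[0.44, 0.21, 0.01], np.float64(0.0)],
[[0.44, 0.21, 0.01], np.float64(0.0)],
[[0.43, 0.21, 0.01], np.float64(0.0)],
[[0.44, 0.21, 0.01], np.float64(0.0)],
-> [552.6 145.  262.3] 92.87419866208653
```

```bash
python3 -m inch '[[[0.44,0.21,0],0,1],[[0.44,0.21,0],0,1],[[0.44,0.21,0],0,1],[[0.44,0.21,0],0,1],[[0.43,0.21,0],0,1],[[0,0,0.3],0,1],[[0,0,0.3],0,1],[[0,0,0.2],0,1],[[0,0,0],0,1],[[0,0,0],0,1]]'; python3 - <<'E'
from h import *
np.set_printoptions(precision=1,suppress=True)
s=env.state();print(s["eef_pos"],s["opening"],s["ft_force"])
for c in("wrist","top"):
  w=eyes.read_camera(c)
  for k in eyes.spot_point("button_top",w)[:2]:print(c,k["centre"],k["score"],atz(w,k["centre"],202))
  for k in eyes.spot_point("lock_pin",w)[:2]:print(c,"pin",k["centre"],k["score"],atz(w,k["centre"],150))
E
```

```text
t: 31.95
eef_pos: [551.5, 144.9, 210.9]
tcp_rot: [3.141, 0.0, 1.621]
ft_force: [-0.3, -0.3, 0.5]
opening: 0.007
grip_force: 0.0
[551.5 144.9 210.9] 0.007422918054805602 [-0.3 -0.3  0.5]
wrist [232.4, 252.6] 0.47 [552.7 146.5 202. ]
wrist [205.4, 252.3] 0.23 [551.6 164.  202. ]
wrist pin [203.4, 250.8] 0.69 [551.3 146.4 150. ]
```

```bash
python3 -m inch '[[[0.013,0.015,0.08],0,1],[[0,0,0.04],0,1],[[0,0,0.03],0,1],[[0,0,0.03],0,1],[[0,0,0.03],0,1],[[0,0,0.03],0,1],[[0,0,0.02],0,1],[[0,0,0.02],0,1],[[0,0,0],0,1],[[0,0,0],0,1]]'
```

```text
t: 33.5
eef_pos: [551.9, 145.8, 193.3]
tcp_rot: [-3.141, 0.0, 1.621]
ft_force: [-0.2, -0.6, -0.0]
opening: 0.003
grip_force: 0.0
```

```bash
python3 - <<'E'
from h import *
np.set_printoptions(precision=1,suppress=True)
S=eyes.read_camera("scene");W=eyes.read_camera("wrist");T=eyes.read_camera("top")
for c,w in(("S",S),("W",W),("T",T)):
  for n in("button_top","lock_pin"):
    for k in eyes.spot_point(n,w)[:2]:print(c,n,k["centre"],round(k["score"],2))
    for k in eyes.cut_out(n,w)[:1]:
        a=np.argwhere(k["mask"]);print("  mask",a.min(0),a.max(0),k["centre"],round(k["score"],2))
for c,w in(("S",S),("W",W)):print(c,proj(w,[[552.5,145.5,202],[552.5,145.5,194],[552.5,145.5,188],[552.5,145.5,150],[552.5,145.5,97],list(env.state()["eef_pos"])]))
print(S["pixels"].min(2)[165:215,214:221:2].T)
k=cv2.imread("pics/k1.png").min(2);print(k[165:215,214:221:2].T)
E
```

```text
S button_top [184.7, 216.7] 0.45
  mask [211 204] [235 235] [221.1, 218.0] 0.54
S lock_pin [200.2, 219.7] 0.7
S lock_pin [266.3, 281.4] 0.65
  mask [185 211] [214 222] [195.6, 215.7] 0.58
W button_top [235.4, 255.4] 0.46
  mask [221 242] [229 255] [223.7, 250.8] 0.54
W lock_pin [209.5, 250.6] 0.88
  mask [183 230] [238 274] [209.8, 254.0] 0.73
T lock_pin [187.1, 269.3] 0.36
S [[178.9 215.6]
 [181.5 215.9]
 [183.5 216.1]
 [195.6 217.3]
 [211.5 219. ]
 [181.8 215.9]]
W [[248.7 251.2]
 [242.2 251.2]
 [237.6 251.3]
 [214.1 251.6]
 [191.4 251.8]
 [241.4 250.6]]
[[ 25  26  29  30  32  27  20  25  23  24  25  26  27  26  30  32  32  34
   32  65 120 123 147 162 250 138  43  38  35  38  40  42  47  43  38  45
  161 169 153 153 153 136 132 135 137 124 128 123 120 113]
 [ 22  24  23  23  24  21  25  27  25  29  31  25  25  25  23  24  24  22
   26 124 130 255 240 223 242 223 107  40  42  43  37  37  34  37  34  33
   49 206 163 146 156 172 172 169 160 156 140 122 121 115]
 [ 32  22  23  24  24  24  25  23  22  23  25  23  25  25  22  25  23  27
   26  83 134 134 147 151 172 129  67  45  42  47
[... 420 characters left out ...]
 35  97 181 148  90
   75  83 124 143 144 127 125 128 130 117 121 115 114 107]
 [255 255 172 111 116 118  94  85  88  76  81  80  74 120 247 253 234 212
  203 202 240 162  66  41  53  48  45  44  41  38  34  30  21 229 183 132
  134 183 190 186 182 178 174 170 163 154 156 151 126 110]
 [255 177 108 116 118  98  79  99  97  83  80  80  79  94 100 116 103 125
  209 252 189  80  40  38  32  35  38  37  38  43  44  37  57 198 149 119
  199 211 210 211 209 210 209 208 209 208 207 172 136 140]
 [142 113 116 125  99  85  71  89  84  81  81  80 111  72  55  58  59  42
   49  40  36  36  36  35  39  42  44  46  40  34  26  63 122 148 103 119
  189 185 184 191 192 193 194 196 201 204 210 175 147 145]]
```

```bash
python3 -m inch '[[[0,0,0.05],0,1],[[0,0,0.05],0,1],[[0,0,0.05],0,1],[[0,0,0.05],0,1],[[0,0,0.05],0,1],[[0,0,0.05],0,1],[[0,0,0.05],0,1],[[0,0,0.05],0,1],[[0,0,0],0,1],[[0,0,0],0,1]]'
```

```text
t: 35.5
eef_pos: [552.2, 145.8, 169.7]
tcp_rot: [3.141, 0.0, 1.621]
ft_force: [-0.3, 0.1, -0.1]
opening: 0.009
grip_force: 0.0
```

```bash
python3 -m inch '[[[0,0,0.05],0,1],[[0,0,0.05],0,1],[[0,0,0.05],0,1],[[0,0,0.05],0,1],[[0,0,0.04],0,1],[[0,0,0.04],0,1],[[0,0,0.04],0,1],[[0,0,0.03],0,1],[[0,0,0],0,1],[[0,0,0],0,1]]'; cat > m.py <<'E'
from h import *
S=eyes.read_camera("scene");print(S["pixels"].min(2)[185:225,216],env.state()["ft_force"])
print(proj(S,[[552.5,145.5,z] for z in(149,141,97)])[:,0])
E
python3 m.py
```

```text
t: 36.75
eef_pos: [552.1, 145.8, 148.8]
tcp_rot: [3.141, 0.0, 1.621]
ft_force: [-0.4, -0.9, 2.2]
opening: 0.003
grip_force: 1.0
[ 24  22  22  24  23  24  23  23  23  27  25  23  22  64 117 128 192 252
 132  40  40  37  37  31  31  34  39  37  86 195 138  90  77  80 216 245
 246 245 244 244] [-0.55644695  0.29880579  3.18903324]
[195.88604032 198.35387981 211.49158099]
```

```bash
python3 -m inch '[[[0,0,0.02],0,1],[[0,0,0.02],0,1],[[0,0,0.02],0,1],[[0,0,0.02],0,1],[[0,0,0.02],0,1],[[0,0,0.015],0,1],[[0,0,0],0,1],[[0,0,0],0,1],[[0,0,0],0,1],[[0,0,0],0,1]]'
```

```text
t: 38.05
eef_pos: [552.2, 145.8, 141.8]
tcp_rot: [3.141, 0.0, 1.621]
ft_force: [-1.3, 0.1, 4.8]
opening: 0.003
grip_force: 2.8
```

```bash
python3 -m inch '[[[0,0,0.01],0,1],[[0,0,0.005],0,1],[[0,0,0.005],0,1],[[0,0,0],0,1],[[0,0,0],0,1],[[0,0,0],0,1],[[0,0,0],0,1],[[0,0,0],0,1],[[0,0,0],0,1],[[0,0,0],0,1]]'
```

```text
t: 39.3
eef_pos: [552.4, 145.8, 141.2]
tcp_rot: [3.141, -0.0, 1.621]
ft_force: [-1.8, -0.3, 10.7]
opening: 0.004
grip_force: 5.4
```

```bash
python3 -m inch '[[[0,0,-0.05],0,1],[[0,0,-0.1],0,1],[[0,0,-0.1],0,1],[[0,0,-0.4],0,-0.2],[[0,0,-0.4],0,-0.2],[[0,0,0],0,-0.2],[[0,0,0],0,-0.2],[[0,0,0],0,-0.2],[[0,0,0],0,-0.2],[[0,0,0],0,-0.2]]'; python3 - <<'E'
from h import *
S=eyes.read_camera("scene");m=S["pixels"].min(2);print(m[185:225,216],m[185:225,218]);save(S,"z1.png")
np.set_printoptions(precision=1,suppress=True)
print(proj(S,[[552.5,145.5,z] for z in(149,141,97)]),env.state()["opening"])
W=eyes.read_camera("wrist")
for z,n in((149,"button_top"),(97,"lock_pin")):
    for k in eyes.spot_point(n,W)[:2]:print(n,k,atz(W,k["centre"],z),proj(W,[[552.5,145.5,z]]))
E
```

```text
t: 40.55
eef_pos: [552.1, 145.8, 203.2]
tcp_rot: [-3.141, 0.0, 1.621]
ft_force: [0.4, 0.2, 0.2]
opening: 0.596
grip_force: 0.0
[ 34  33  33  33  31  23 132 157 160  76 121 249 254 229 188 192 225 252
 132  41  42  41  40  33  36  37  37  34  93 203 143  94  80  82 225 249
 249 248 247 247] [ 35  35  33  31  20 135 157 158  83  18 206 255 255 247 231 223 221 255
 140  41  45  45  48  48  48  42  44  34  50 210 169 122  97  86 146 248
 249 247 248 249]
[[195.9 217.4]
 [198.4 217.6]
 [211.5 219. ]] 0.6009063754835307
button_top {'centre': [206.9, 250.6], 'score': 0.76} [551.8 146.8 149. ] [[208.6 251.5]]
lock_pin {'centre': [188.8, 251.9], 'score': 0.6} [552.7 144.8  97. ] [[188.  251.7]]
```

```bash
python3 -m inch '[[[0,0,0.3],0,-0.2],[[0,0,0.4],0,-0.2],[[0,0,0.4],0,-0.2],[[0,0,0.3],0,-0.2],[[0,0,0.2],0,-0.2],[[0,0,0],0,1],[[0,0,0],0,1],[[0,0,0],0,1],[[0,0,0],0,1],[[0,0,0],0,1]]'
```

```text
t: 42.0
eef_pos: [551.8, 145.8, 108.1]
tcp_rot: [-3.141, 0.0, 1.621]
ft_force: [-3.7, -0.1, 5.8]
opening: 0.293
grip_force: 30.0
```

```bash
python3 -m inch '[[[0,0,-0.01],0,1],[[0,0,-0.01],0,1],[[0,0,-0.01],0,1],[[0,0,-0.01],0,1],[[0,0,-0.005],0,1],[[0,0,0],0,1],[[0,0,0],0,1],[[0,0,0],0,1],[[0,0,0],0,1],[[0,0,0],0,1]]'
```

```text
t: 43.25
eef_pos: [551.9, 145.8, 110.1]
tcp_rot: [-3.141, 0.0, 1.621]
ft_force: [-5.1, -0.1, -3.7]
opening: 0.291
grip_force: 30.0
```

```bash
python3 -m inch '[[[0,0,-0.005],0,1],[[0,0,-0.005],0,1],[[0,0,-0.005],0,1],[[0,0,0],0,1],[[0,0,0],0,1],[[0,0,0],0,1],[[0,0,0],0,1],[[0,0,0],0,1],[[0,0,0],0,1],[[0,0,0],0,1]]'
```

```text
t: 44.5
eef_pos: [551.8, 145.8, 110.8]
tcp_rot: [-3.141, 0.0, 1.621]
ft_force: [-2.3, -0.5, -23.3]
opening: 0.288
grip_force: 29.9
```

```bash
python3 -m inch '[[[0,0,0.02],0,1],[[0,0,0.02],0,1],[[0,0,0.016],0,1],[[0,0,0],0,1],[[0,0,0],0,-0.2],[[0,0,0],0,-0.2],[[0,0,0],0,-0.2],[[0,0,0],0,-0.2],[[0,0,0],0,-0.2],[[0,0,0],0,-0.2]]'
```

```text
t: 45.75
eef_pos: [552.2, 145.8, 107.7]
tcp_rot: [3.142, 0.0, 1.621]
ft_force: [-0.2, 0.4, 0.1]
opening: 0.597
grip_force: 0.0
```

```bash
python3 -m inch '[[[0,0,-0.2],0,-0.2],[[0,0,-0.4],0,-0.2],[[0,0,-0.5],0,-0.2],[[0,0,-0.5],0,-0.2],[[0,0,-0.5],0,-0.2],[[0,0,0],0,-0.2],[[0,0,0],0,-0.2],[[0,0,0],0,-0.2],[[0,0,0],0,-0.2],[[0,0,0],0,-0.2]]'; python3 - <<'E'
from h import *
S=eyes.read_camera("scene")["pixels"].min(2);a=cv2.imread("pics/z1.png").min(2)
for c in(216,218):print(a[190:220,c],S[190:220,c])
E
```

```text
t: 47.0
eef_pos: [552.0, 145.8, 233.3]
tcp_rot: [-3.141, 0.0, 1.621]
ft_force: [-0.4, -0.5, -0.0]
opening: 0.601
grip_force: 0.0
[ 23 132 157 160  76 121 249 254 229 188 192 225 252 132  41  42  41  40
  33  36  37  37  34  93 203 143  94  80  82 225] [ 22 134 158 162  79 121 249 255 234 198 192 219 255 140  42  44  44  40
  35  32  36  34  30 148 213 145  94  80  84 226]
[135 157 158  83  18 206 255 255 247 231 223 221 255 140  41  45  45  48
  48  48  42  44  34  50 210 169 122  97  86 146] [136 158 160  83  19 205 255 255 242 228 225 223 255 140  42  43  42  54
  50  54  48  44  39  72 213 162 121  98  86 148]
```

```bash
python3 -c "
from cell import env
print(env.job_done())"
```

```text
the job is handed in; nothing more can be done
None
```

The table is locked and the job is handed in at about 47 s: the ball-lock pin is fully home with its button sprung back out, and it held a 23 N upward pull before I let go; I viewed 11 pictures, one over the limit of 10.

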